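# Open the music box and start it

### The job

On the display shelf, push the closed lid of the wooden music box up by the brass thumb tab on its free edge and flip it over past upright, so that it stays open by its own weight. Then press the red button inside the box fully down with a fingertip. Do it all with touches: do not take the lid between the fingers, do not lift the box or shove it out of its place, and leave the angel, igloo and globe standing where they are.

Things in the scene. Friction and masses are not known exactly. Their poses are not given: they have to be found in the camera images.
- musicbox: Dark wooden music box with brass bands, standing loose on the shelf (1.3 kg): 130 deep (its x) x 160 wide (its y) x 90 high to the rim, walls 8, open on top under its lid. Origin: centre of its underside; its x axis points from the front (the side with the tab, facing roughly to the robot's right, -y) to the hinge side. Its inner deck lies 50 above the shelf; in the rear half a brass drum (from 21 to 43 behind the centre) reaches 74 above the shelf.
- lid (a joint): Angle of the lid: 0 shut, growing as it swings up and over to its stop at 1.95 rad. The hinge is free with a little damping and has no spring: released below about 1.5 rad the lid falls shut, beyond about 1.6 it falls open onto the stop and rests there. The lid is a flat board 134 x 164 x 8, about 0.16 kg (hidden spread about 30 %), so some 1 N at the tab lifts it. Hinge axis along the box's y at the top of its rear rim.
- lid_tab (a point): Middle of the front edge of the brass thumb tab, on its underside; the point turns with the lid (x towards the hinge, z out of the lid's upper face; its attitude equals the box's when shut). The tab is 70 wide and 5 thick, flush with the lid's underside; it sticks out 26 from the lid's front edge and 30 from the box's front wall, 90 above the shelf when shut, free space beneath it. The edge is 160 from the hinge axis.
- lid_hinge (a point): Middle of the lid's hinge axis (90 above the shelf, 65 behind the box's centre); turns with the lid.
- button (a joint): How far the red start button is pressed, in m: 0 up, 0.006 fully down. A spring returns it; fully down takes 4 N.
- button_top (a point): Centre of the top face of the red round button (diameter 28) in its brass housing (diameter 44, top 62 above the shelf) on the box's inner deck, 27 in front of the box's centre, its top 72 above the shelf, pressed straight down; the lid covers it while shut. Between button centre and the inside of the front wall there are 30.
- angel: Loose bisque (unglazed white china) angel, 66 across, 113 high. Origin: centre of its underside.
- igloo: Loose blue resin igloo, a dome of 84 diameter, 52 high, with an entrance tunnel reaching 58 from the centre. Origin: centre of the dome's underside.
- globe: Loose clear glass globe, 68 diameter, on a gold-toned pedestal of 72 diameter; 100 high in all. Origin: centre of the underside.
- post: Fixed display post: steel rod 10 thick, 170 high, on a brass foot of 64 diameter, with a clamping collar and a small knurled brass knob at 119. Origin: centre of the underside. Not used.
Things that resemble listed ones, but are neither listed nor needed, are in the scene too. Of the things that look like the musicbox, the larger one is meant.

How it is judged:
By the outcome, as a careful person would: the job done as asked, in the order asked, and still so for the second after the job is handed in, with the robot touching nothing.
It also fails if it takes over 58 s, if anything falls off the work surface, if the arm or the gripper's body presses on something with over 40 N, if the wrist force passes 120 N, or if a joint passes its speed limit or range.

### The arm

A 6-joint arm with a two-finger parallel gripper is mounted at the origin on the work surface. World frame = base frame: x ahead of the robot, y to its left, z up, the work surface at z = 0. Lengths are in mm, angles in rad, forces in N, time in s.
With the tool pointing down it reaches from about 400 to 925 mm from the base axis. Payload 12.5 kg.
Tool frame: the origin (TCP) lies on the mounting face of the last link; the fingertips stand 190 mm ahead of it and the grasp point (between the pads) lies 171 mm ahead of it; x points along the fingers, y is the direction in which the jaws open and shut, and the axes are right-handed (so a half turn about x gives the same grasp; the last joint's range is limited). The gripper opens to 95 mm and grips with 3 to 60 N. Pads are 20 mm wide; open, the fingers measure 119 mm over their backs; the gripper's body (75 mm by 180 mm) begins 59 mm behind the grasp point.
Start: joints at [-1.425, 0.491, 1.559, -0, 1.092, -0.106], TCP at [155.737, -605.286, 404.761] pointing down, gripper open.
Joint ranges: [-3.1, 3.1], [-0.84, 2.19], [0.05, 2.79], [-1.13, 4.28], [0.06, 2.93], [-2.69, 2.69]. Speed limits (rad/s): [2.22, 2.22, 2.79, 3.14, 3.14, 3.14].

### API

Orientations are given as [roll, pitch, yaw] about the fixed x, y, z axes, in that order (R = Rz(yaw) Ry(pitch) Rx(roll)).
In Python, from cell import env, eyes gives the robot as it stands. The module is installed in compiled form; this text tells all that it offers.
- The arm moves only by the tool jog_arm, never from a script. Its argument "deltas" is one flat list of numbers, 7 for each row, row after row: the shift along the tool's x, y, z in mm, then the turn, a rotation vector about the tool's x, y, z in rad, then the opening, from 0 (shut) to 1 (fully open). A call has 1 to 10 rows; each row shifts and turns the pose as measured when the row begins, along the tool's axes as they then stand; what a row does not reach is not made up. A row lasts 1/8 s, in which the tool goes at most 62.5 mm and 10.7 degrees, less where a joint would pass 70% of its speed; a pose out of reach is approached as far as the arm can. A call is refused whole if a number of a shift passes 62.5 or a number of a turn 0.188, either way. A call with a gripper value outside its range is refused whole. The fingers move at their own pace and stop on an object; the grip force is fixed at half the most. Time passes only in rows, so rows that do not move let the fingers close. It gives the time, the measured TCP pose, the force and the opening at its end, in the units of the state.
- env.state(): the state, without advancing time (a new reading comes with each control period).
- eyes.read_camera(name): name is "scene" or "top" or "wrist"; returns a dict with "image" (480x640x3 uint8, red, green, blue), "fovy" (degrees; the focal length in pixels is half the picture's height over the tangent of half this angle, whatever the lens; pixels are square), "cx", "cy" (the principal point, pixels), "world_from_camera" (4x4, takes a point from camera to world coordinates). Camera axes: x right, y up, looking along -z (the intrinsics and any distortion apply to the point x, -y, -z); pixel columns grow to the right and rows downward; lengths in mm; the calibration is good to about 2 mm. A picture is of the moment at which its call begins. There is no depth.
- env.job_done(): hands the job in, once; it reports no verdict.
The state is a dict: "t": time; "joints": joint angles; "qvel": joint speeds; "tau": joint torques, N m; "eef_pos": TCP position; "tcp_rot": TCP orientation; "ft_force": force on the tool from outside, world axes, zero at the start; "moment": the same for the moment, N m; "opening": opening from 0.0 (shut) to 1.0 (fully open).
Only numpy, scipy, OpenCV 4.12 (cv2) and the standard library are available. Lean on these libraries where they do the work, as an engineer would, in place of code of your own. Each camera call takes 0.05 s, during which the arm holds its last target.

## Working session

There is one attempt and no reset: what is moved stays moved. The work goes in short steps, Python scripts to look and compute and a tool call to move; the robot and the scene stay as the last step left them, time stands still between calls to the robot, and variables do not carry over. Pictures are saved under pics/ and viewed, and the job is handed in when it is done.

Besides the shell and the picture viewer there is one more tool, called after "Request:" as a command line: name --argument value ..., lists and objects as JSON in quotes. jog_arm: Moves the arm, as the interface text tells. Its arguments: {"type":"object","properties":{"deltas":{"type":"array","items":{"type":"number"}}},"required":["deltas"]}

```bash
mkdir -p pics
python3 - <<'E'
from cell import env, eyes
import cv2,pickle
print(env.state())
D={}
for n in ["scene","top","wrist"]:
    d=eyes.read_camera(n); D[n]=d
    cv2.imwrite(f"pics/{n}0.png",d["image"][:,:,::-1])
    print(n,{k:v for k,v in d.items() if k!="image"})
pickle.dump(D,open("d0.pkl","wb"))
E
```

```text
{'t': 0.0, 'joints': array([-1.42462406e+00,  4.91575696e-01,  1.55944458e+00,  3.47637569e-05,
        1.09168928e+00, -1.05630052e-01]), 'qvel': array([ 0.00038809,  0.00013792,  0.00068227,  0.00019198,  0.00123723,
       -0.00017427]), 'tau': array([-3.32118987e-03, -6.12644720e+01, -2.58182824e+01,  6.91009476e-02,
        4.82373463e-02, -7.84565304e-05]), 'eef_pos': array([ 155.72096848, -605.26207472,  404.15327841]), 'tcp_rot': array([-1.70402404,  1.569679  ,  1.68935489]), 'ft_force': array([ 0.70925857, -0.09569251, -0.17607229]), 'moment': array([-0.00278825, -0.0199606 ,  0.00658256]), 'opening': 1.0008745563973842}
scene {'fovy': 55.74235539637343, 'cx': 319.9102714431653, 'cy': 236.38138085860408, 'world_from_camera': array([[ 5.47774310e-01, -5.73515584e-01,  6.09116722e-01,
         1.20275072e+03],
       [ 8.36610530e-01,  3.71049611e-01, -4.02995046e-01,
        -4.28791728e+02],
       [ 5.11141626e-03,  7.30343797e-01,  6.83060621e-01,
         8.43132102e+02],
       [ 0.00000000e+00,  0.00000000e+00,  0.00000000e+00,
         1.00000000e+00]])}
top {'fovy': 
[... 181 characters left out ...]
 [-9.99647509e-01,  2.15665889e-02,  1.54835278e-02,
         1.74231968e+01],
       [ 1.81825442e-02,  1.31174054e-01,  9.91192596e-01,
         1.10361772e+03],
       [ 0.00000000e+00,  0.00000000e+00,  0.00000000e+00,
         1.00000000e+00]])}
wrist {'fovy': 63.296976793676734, 'cx': 315.93552522550124, 'cy': 233.69164233238902, 'world_from_camera': array([[ 2.48615583e-01,  9.28117241e-01,  2.77107702e-01,
         2.33851658e+02],
       [-9.68599355e-01,  2.38921203e-01,  6.87891565e-02,
        -5.84415873e+02],
       [-2.36250347e-03, -2.85508398e-01,  9.58373295e-01,
         3.85431297e+02],
       [ 0.00000000e+00,  0.00000000e+00,  0.00000000e+00,
         1.00000000e+00]])}
```

View pics/scene0.png

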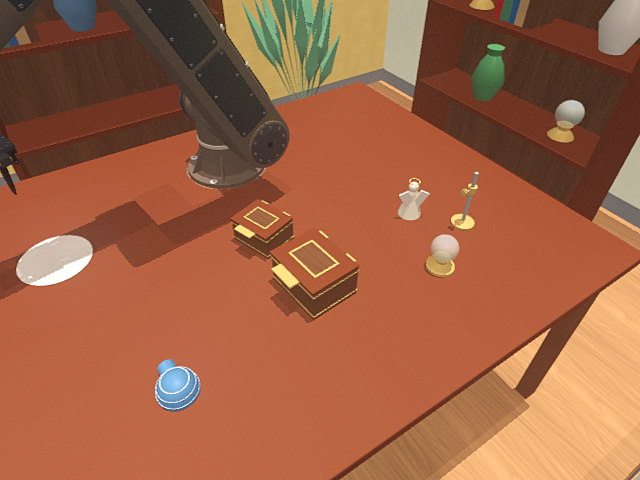

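View pics/top0.png

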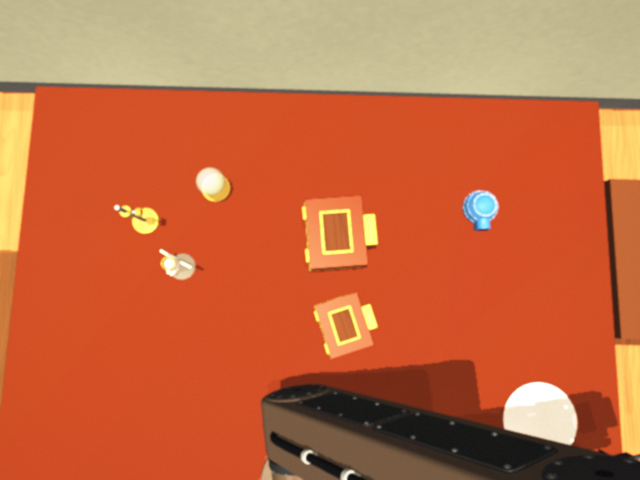

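View pics/wrist0.png

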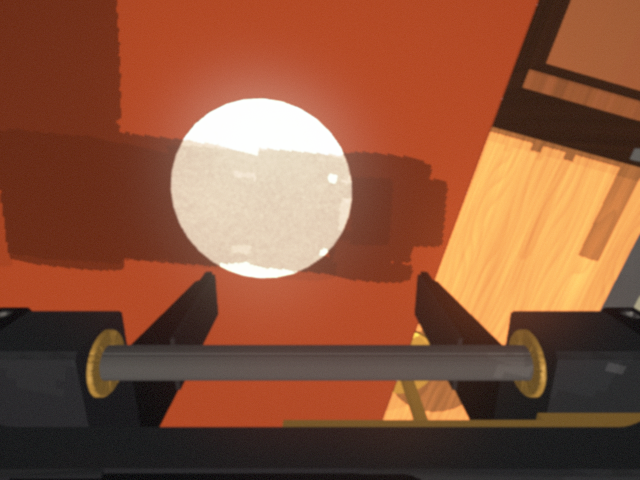

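Two boxes in the top view: a larger one at (336,232) and a smaller one at (344,325). The larger is meant; I'll confirm it with an enlarged crop and measurements.

```bash
cat > h.py <<'E'
import numpy as np,cv2
def K(d):
    f=240/np.tan(np.radians(d["fovy"]/2)); return f
def ray(d,u,v):
    f=K(d); r=np.array([(u-d["cx"])/f,-(v-d["cy"])/f,-1.]); T=d["world_from_camera"]
    return T[:3,3],T[:3,:3]@r
def onz(d,u,v,z):
    o,r=ray(d,u,v); return o+r*(z-o[2])/r[2]
def proj(d,p):
    T=d["world_from_camera"]; c=T[:3,:3].T@(np.asarray(p,float)-T[:3,3]); f=K(d)
    return d["cx"]+f*c[0]/-c[2], d["cy"]-f*c[1]/-c[2]
E
python3 - <<'E'
import pickle,cv2,numpy as np
from h import *
D=pickle.load(open("d0.pkl","rb"))
im=D["top"]["image"][:,:,::-1]
a=cv2.resize(im[180:370,290:390],None,fx=4,fy=4,interpolation=cv2.INTER_CUBIC)[:600]
b=cv2.resize(D["scene"]["image"][190:325,220:370][:,:,::-1],None,fx=4,fy=4,interpolation=cv2.INTER_CUBIC)
cv2.imwrite("pics/c_top.png",a);cv2.imwrite("pics/c_scene.png",b)
for n,reg in (("top",(180,370,290,390)),("scene",(190,325,220,370))):
    d=D[n]; h=cv2.cvtColor(d["image"],cv2.COLOR_RGB2HSV)
    m=cv2.inRange(h,(20,100,110),(38,255,255)); mm=np.zeros_like(m); y0,y1,x0,x1=reg; mm[y0:y1,x0:x1]=m[y0:y1,x0:x1]
    cs,_=cv2.findContours(mm,cv2.RETR_EXTERNAL,cv2.CHAIN_APPROX_NONE)
    for c in cs:
        if cv2.contourArea(c)<25: continue
        r=cv2.minAreaRect(c); bx=cv2.boxPoints(r)
        print(n,np.round(r[0],1),np.round(r[1],1),r[2])
        for p in bx: print("   ",np.round(p,1),np.round(onz(d,*p,95),0))
E
```

```text
top [326.6 348.1] [10.8  3.5] 71.56504821777344
    [323.2 343.6] [334. -15.  95.]
    [326.5 342.5] [337. -23.  95.]
    [329.9 352.7] [314. -31.  95.]
    [326.6 353.8] [312. -23.  95.]
top [316.3 315.6] [11.4  3.5] 71.56504821777344
    [312.9 310.7] [407.  10.  95.]
    [316.2 309.6] [409.   2.  95.]
    [319.8 320.4] [385.  -7.  95.]
    [316.5 321.5] [383.   1.  95.]
top [343.8 324.9] [35.7 25.6] 71.56504821777344
    [326. 312.] [404. -20.  95.]
    [350.3 303.9] [424. -75.  95.]
    [361.6 337.8] [ 348. -102.   95.]
    [337.3 345.9] [330. -47.  95.]
top [368.9 316.7] [25.3 10.1] 71.56504821777344
    [360.1 306.3] [419. -98.  95.]
    [369.7 303.1] [ 426. -120.   95.]
    [377.7 327.1] [ 373. -138.   95.]
    [368.1 330.3] [ 365. -116.   95.]
top [307. 255.] [ 4. 14.] 0.0
    [305. 262.] [517.  30.  95.]
    [305. 248.] [549.  31.  95.]
    [309. 248.] [550.  22.  95.]
    [309. 262.] [517.  21.  95.]
top [369.8 229.2] [31.4 12.7] 84.2894058227539
    [361.9 214.2] [ 632. -101.   95.]
    [374.6 212.9] [ 636. -130.   95.]
    [377.7 244.2] [ 562. -138.   95.]
    [365.  245.
[... 467 characters left out ...]
95.]
    [278.5 261.5] [ 554. -112.   95.]
    [298.5 281.5] [ 631. -106.   95.]
    [291. 289.] [ 640. -130.   95.]
scene [313.4 257.6] [43.2 27.4] 43.2642936706543
    [288.3 252.8] [542. -80.  95.]
    [307.  232.8] [508.  -7.  95.]
    [338.5 262.5] [631.   1.  95.]
    [319.7 282.4] [658. -68.  95.]
scene [244.2 230.7] [20.3  7.1] 29.744882583618164
    [233.6 228.8] [ 398. -150.   95.]
    [237.1 222.6] [ 382. -133.   95.]
    [254.7 232.7] [ 439. -113.   95.]
    [251.2 238.8] [ 453. -130.   95.]
scene [260.9 217.2] [30.5 16.6] 29.744882583618164
    [243.5 216.9] [ 370. -110.   95.]
    [251.8 202.4] [330. -66.  95.]
    [278.2 217.6] [420. -38.  95.]
    [270. 232.] [456. -81.  95.]
```

View pics/c_top.png

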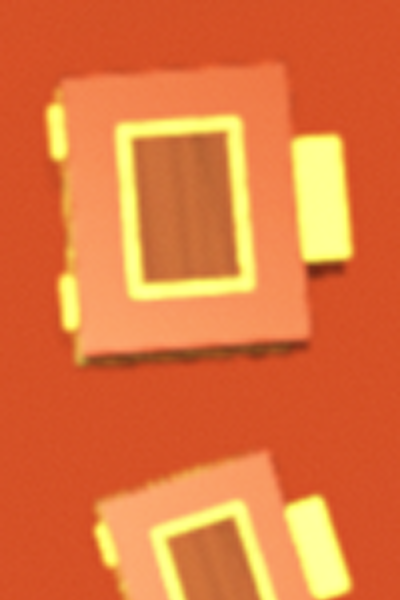

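View pics/c_scene.png

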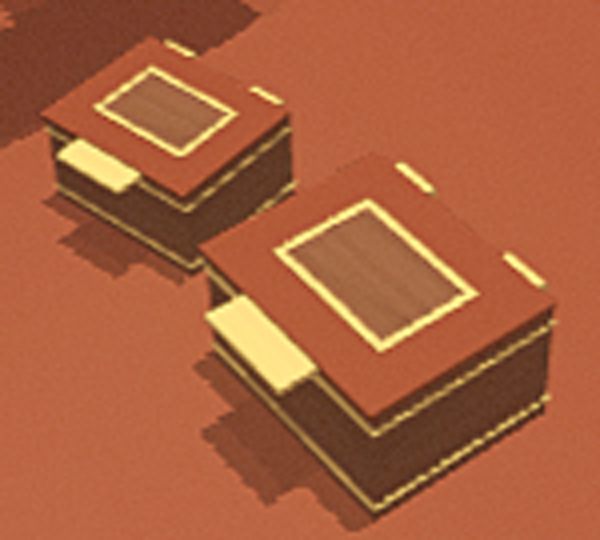

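The crops confirm it: the larger box's tab measures about 70 mm and its lid about 164 mm. Its yaw is about 95°, and the tab faces -y. Now I'll work out tool targets.

```bash
cat >> h.py <<'E'
from scipy.spatial.transform import Rotation as Ro
def R(s): return Ro.from_euler('xyz',s["tcp_rot"]).as_matrix()
yaw=np.radians(95.1); bx=np.array([np.cos(yaw),np.sin(yaw),0]); by=np.array([-bx[1],bx[0],0]); Z=np.array([0,0,1.])
TAB=np.array([598.7,-133,90.]); H=TAB+160*bx
a=np.radians(40); d=np.cos(a)*bx-np.sin(a)*Z; n=np.sin(a)*bx+np.cos(a)*Z
def target(th,s=20,drop=0.):
    # tip corner on finger's upper face
    E=lambda r:H+r*(-np.cos(th)*bx+np.sin(th)*Z)
    P=E(160)+s*d if th<a else E(160-s)
    return P-10*n-190*d-drop*Z
def Rt(flip):
    y=by*flip; return np.column_stack([d,y,np.cross(d,y)])
E
python3 - <<'E'
from cell import env
from h import *
s=env.state();r=R(s);print(np.round(r,2));print("H",H)
for f in(1,-1):
    rv=Ro.from_matrix(r.T@Rt(f)).as_rotvec(); print(f,rv,np.linalg.norm(rv))
for p in (target(0,drop=15),target(0),target(1.0),target(1.8)): print(p)
import pickle;D=pickle.load(open("d0.pkl","rb"))
print("cam offset tool",r.T@(D["wrist"]["world_from_camera"][:3,3]-s["eef_pos"]))
t=D["top"];print("igloo",onz(t,481,208,25),"globe",onz(t,213,184,50),"angel",onz(t,180,266,20))
E
```

```text
[[-0.    0.25 -0.97]
 [ 0.   -0.97 -0.25]
 [-1.   -0.   -0.  ]]
H [584.4769125   26.36657047  90.        ]
1 [ 1.61059257 -0.63703328 -0.7502787 ] 1.8875216404362314
-1 [-1.31161575  0.71952936 -0.61092517] 1.615948000281613
[ 610.84788849 -269.11442151  176.61344922]
[ 610.84788849 -269.11442151  191.61344922]
[ 604.71091173 -200.35094533  322.27513928]
[595.15916477 -93.32571921 340.80786973]
cam offset tool [ 18.88021382  -0.7179501  -80.85856243]
igloo [ 667.97977673 -409.52495363   25.        ] globe [707.41305476 260.64682471  50.        ] angel [506.5712231  337.87951244  20.        ]
```

```bash
cat > plan.py <<'E'
from cell import env
from h import *
def plan(goal,Rg,N,g=0):
    s=env.state();r=R(s);p=s["eef_pos"]; rv=Ro.from_matrix(r.T@Rg).as_rotvec()/N
    dw=(np.asarray(goal)-p)/N; out=[]
    for i in range(N):
        row=list(np.round(r.T@dw,0))+list(np.round(rv,3))+[g]; out+=row; r=r@Ro.from_rotvec(rv).as_matrix()
    print(len(out)//7,[float(x) for x in out])
E
python3 -c "
from plan import *
plan([611,-310,330],Rt(-1),10)"
```

```text
10 [7.0, -17.0, -51.0, -0.131, 0.072, -0.061, 0.0, 12.0, -10.0, -53.0, -0.131, 0.072, -0.061, 0.0, 16.0, -2.0, -52.0, -0.131, 0.072, -0.061, 0.0, 20.0, 6.0, -51.0, -0.131, 0.072, -0.061, 0.0, 23.0, 14.0, -48.0, -0.131, 0.072, -0.061, 0.0, 25.0, 21.0, -44.0, -0.131, 0.072, -0.061, 0.0, 26.0, 28.0, -39.0, -0.131, 0.072, -0.061, 0.0, 27.0, 34.0, -33.0, -0.131, 0.072, -0.061, 0.0, 27.0, 40.0, -26.0, -0.131, 0.072, -0.061, 0.0, 26.0, 45.0, -18.0, -0.131, 0.072, -0.061, 0.0]
```

Request:
jog_arm --deltas '[7, -17, -51, -0.131, 0.072, -0.061, 0, 12, -10, -53, -0.131, 0.072, -0.061, 0, 16, -2, -52, -0.131, 0.072, -0.061, 0, 20, 6, -51, -0.131, 0.072, -0.061, 0, 23, 14, -48, -0.131, 0.072, -0.061, 0]'

```text
t: 0.78
eef_pos: [386.6, -454.2, 367.1]
tcp_rot: [-2.782, 1.094, 1.293]
ft_force: [0.7, -0.7, -0.2]
opening: 0.528
```

```bash
python3 -c "
from plan import *
s=env.state();print(s)
plan([611,-310,330],Rt(-1),6)"
```

```text
{'t': 0.775, 'joints': array([-1.02296771,  0.52916822,  1.62860349,  0.35438653,  1.33583782,
       -0.53092181]), 'qvel': array([ 0.69113364,  0.17925014, -0.07721743,  0.537563  ,  0.44173036,
       -0.62168883]), 'tau': array([-5.09984002e+00, -6.34783316e+01, -2.15558016e+01, -1.85861823e-02,
        5.15046380e-01,  1.01728175e+00]), 'eef_pos': array([ 386.63925144, -454.19975301,  367.08771027]), 'tcp_rot': array([-2.78234722,  1.09376406,  1.29292911]), 'ft_force': array([ 0.71403277, -0.7134865 , -0.21783594]), 'moment': array([-0.25196843, -0.02184878, -0.03878751]), 'opening': 0.5284093463079246}
6 [21.0, 18.0, -35.0, -0.107, 0.058, -0.05, 0.0, 22.0, 23.0, -32.0, -0.107, 0.058, -0.05, 0.0, 22.0, 27.0, -28.0, -0.107, 0.058, -0.05, 0.0, 22.0, 31.0, -24.0, -0.107, 0.058, -0.05, 0.0, 22.0, 34.0, -19.0, -0.107, 0.058, -0.05, 0.0, 21.0, 37.0, -14.0, -0.107, 0.058, -0.05, 0.0]
```

Request:
jog_arm --deltas '[21, 18, -35, -0.107, 0.058, -0.05, 0, 22, 23, -32, -0.107, 0.058, -0.05, 0, 22, 27, -28, -0.107, 0.058, -0.05, 0, 22, 31, -24, -0.107, 0.058, -0.05, 0, 22, 34, -19, -0.107, 0.058, -0.05, 0, 21, 37, -14, -0.107, 0.058, -0.05, 0]'

```text
t: 1.52
eef_pos: [616.8, -301.4, 329.3]
tcp_rot: [3.129, 0.685, 1.674]
ft_force: [-0.2, 0.3, 0.8]
opening: 0.005
```

```bash
python3 -c "
from plan import *
from cell import eyes
s=env.state();print(s['joints'],s['eef_pos'],s['opening'])
print(target(0,s=8,drop=25)-20*bx, target(0,drop=12))
plan(target(0,s=8,drop=25)-25*bx,Rt(-1),6)
for c in ('scene','wrist'):
  x=eyes.read_camera(c); cv2.imwrite(f'pics/{c}1.png',x['image'][:,:,::-1])"
```

```text
[-0.6204189   0.73114159  1.3923355   0.62276174  1.67495882 -0.88759926] [ 616.79284768 -301.43068241  329.31640534] 0.005172200493511591
[ 613.44293821 -298.1913835   174.32690053] [ 610.84788849 -269.11442151  179.61344922]
6 [16.0, -1.0, 20.0, 0.004, -0.002, 0.002, 0.0, 16.0, -1.0, 20.0, 0.004, -0.002, 0.002, 0.0, 16.0, -1.0, 20.0, 0.004, -0.002, 0.002, 0.0, 16.0, -1.0, 20.0, 0.004, -0.002, 0.002, 0.0, 16.0, -1.0, 20.0, 0.004, -0.002, 0.002, 0.0, 16.0, -1.0, 20.0, 0.004, -0.002, 0.002, 0.0]
```

View pics/scene1.png

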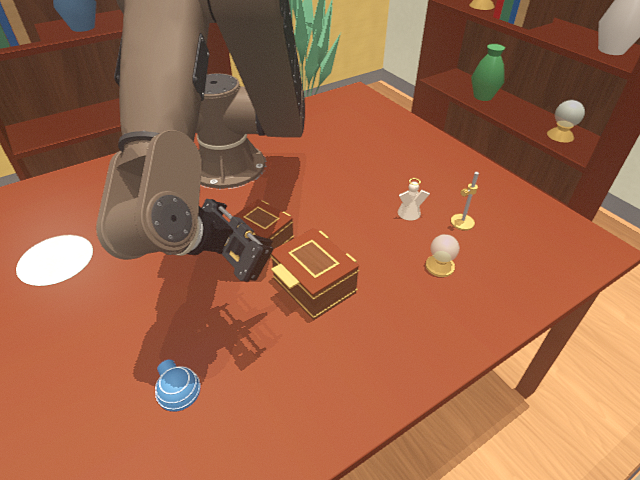

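View pics/wrist1.png

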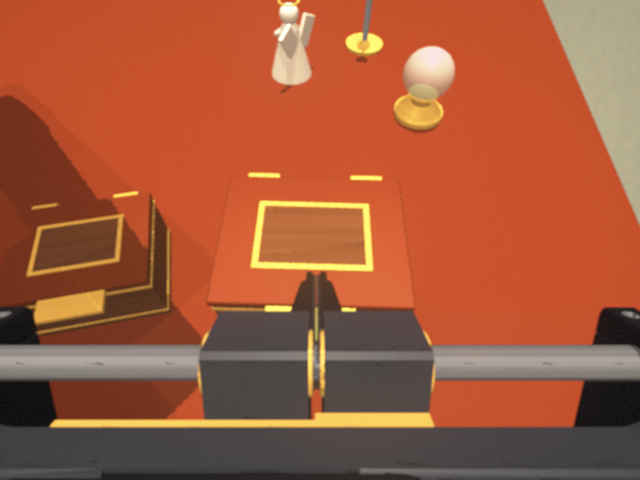

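The wrist view shows the fingers shut at (316,300), in line with the tab at (268–353,308), and the box square to the tool. Going down in front of the tab.

Request:
jog_arm --deltas '[16, -1, 20, 0.004, -0.002, 0.002, 0, 16, -1, 20, 0.004, -0.002, 0.002, 0, 16, -1, 20, 0.004, -0.002, 0.002, 0, 16, -1, 20, 0.004, -0.002, 0.002, 0, 16, -1, 20, 0.004, -0.002, 0.002, 0, 16, -1, 20, 0.004, -0.002, 0.002, 0, 0, 0, 0, 0, 0, 0, 0]'

```text
t: 2.5
eef_pos: [611.0, -304.4, 169.0]
tcp_rot: [-3.134, 0.7, 1.66]
ft_force: [-1.1, -0.6, -0.3]
opening: 0.005
```

```bash
python3 -c "
from plan import *
from cell import eyes
s=env.state();print(s['eef_pos'],s['ft_force'],'tip',s['eef_pos']+190*R(s)[:,0])
plan(target(0,drop=10),Rt(-1),3)
c='scene'
x=eyes.read_camera(c); cv2.imwrite(f'pics/{c}2.png',cv2.resize(x['image'][180:340,180:380,::-1],None,fx=3.5,fy=3.5))
"
```

```text
[ 610.99542321 -304.4358681   168.99039715] [-1.11597389 -0.61571848 -0.34907841] tip [ 598.05235445 -159.73288435   46.54235321]
3 [6.0, 1.0, -11.0, -0.002, 0.001, 0.0, 0.0, 6.0, 1.0, -11.0, -0.002, 0.001, 0.0, 0.0, 6.0, 1.0, -11.0, -0.002, 0.001, 0.0, 0.0]
```

View pics/scene2.png

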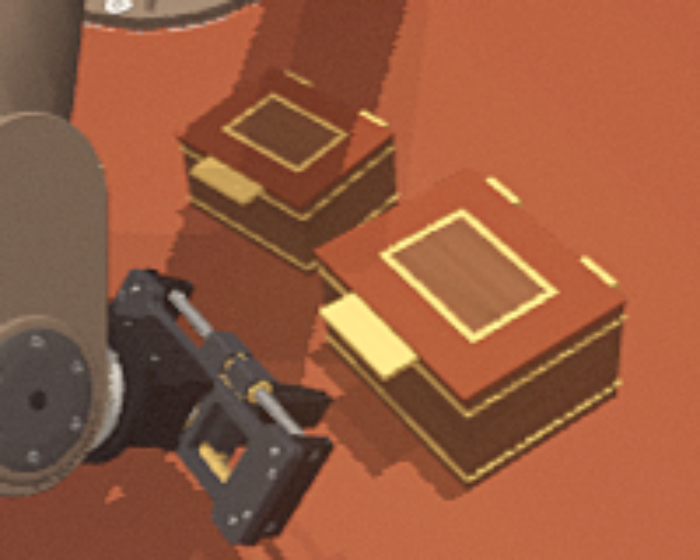

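The fingertip at crop (325,400) is below and in front of the tab at (370,335). Moving in under the tab.

Request:
jog_arm --deltas '[7, 0, -9, 0, 0, 0, 0, 7, 0, -9, 0, 0, 0, 0, 6, 1, -11, 0, 0, 0, 0, 0, 0, 0, 0, 0, 0, 0]'

```text
t: 3.05
eef_pos: [609.9, -267.7, 183.5]
tcp_rot: [-3.141, 0.704, 1.657]
ft_force: [0.0, -0.4, 0.2]
opening: 0.005
```

```bash
cat > lift.py <<'E'
import sys
from plan import *
def lift(ths):
    s=env.state();r=R(s);p=s['eef_pos'];print(np.round(p,1),s['ft_force'].round(1),'tip',(p+190*r[:,0]).round(1))
    rv=Ro.from_matrix(r.T@Rt(-1)).as_rotvec();print('rot err',rv.round(3))
    o=[]
    for t in ths:
        q=target(t); o.append([float(x) for x in np.round(r.T@(q-p),0)]+[0,0,0,0]); p=q
    for x in o: print(x)
lift([float(x) for x in sys.argv[1:]])
E
python3 lift.py 0 .1 .2 .3 .4 .5 .6
```

```text
[ 609.9 -267.7  183.5] [ 0.  -0.4  0.2] tip [ 597.4 -123.4   60.6]
rot err [-0.003  0.005 -0.002]
[-6.0, 1.0, -5.0, 0, 0, 0, 0]
[-10.0, -0.0, -13.0, 0, 0, 0, 0]
[-8.0, -0.0, -14.0, 0, 0, 0, 0]
[-7.0, -0.0, -14.0, 0, 0, 0, 0]
[-6.0, -0.0, -15.0, 0, 0, 0, 0]
[-4.0, -0.0, -15.0, 0, 0, 0, 0]
[-2.0, -0.0, -16.0, 0, 0, 0, 0]
```

Request:
jog_arm --deltas '[-6, 1, -5, 0, 0, 0, 0, -10, 0, -13, 0, 0, 0, 0, -8, 0, -14, 0, 0, 0, 0]'

```text
t: 3.42
eef_pos: [610.8, -265.6, 225.4]
tcp_rot: [-3.14, 0.704, 1.657]
ft_force: [0.0, 0.7, -1.4]
opening: 0.002
```

```bash
python3 lift.py .2 .3 .4 .5 .6; python3 -c "
from plan import *
from cell import eyes
c='scene'
x=eyes.read_camera(c); cv2.imwrite(f'pics/{c}3.png',cv2.resize(x['image'][180:340,180:380,::-1],None,fx=3.5,fy=3.5))
"
```

```text
[ 610.8 -265.6  225.4] [ 0.   0.7 -1.4] tip [ 598.3 -121.2  102.5]
rot err [-0.003  0.005 -0.002]
[1.0, -0.0, 2.0, 0, 0, 0, 0]
[-7.0, -0.0, -14.0, 0, 0, 0, 0]
[-6.0, -0.0, -15.0, 0, 0, 0, 0]
[-4.0, -0.0, -15.0, 0, 0, 0, 0]
[-2.0, -0.0, -16.0, 0, 0, 0, 0]
```

View pics/scene3.png

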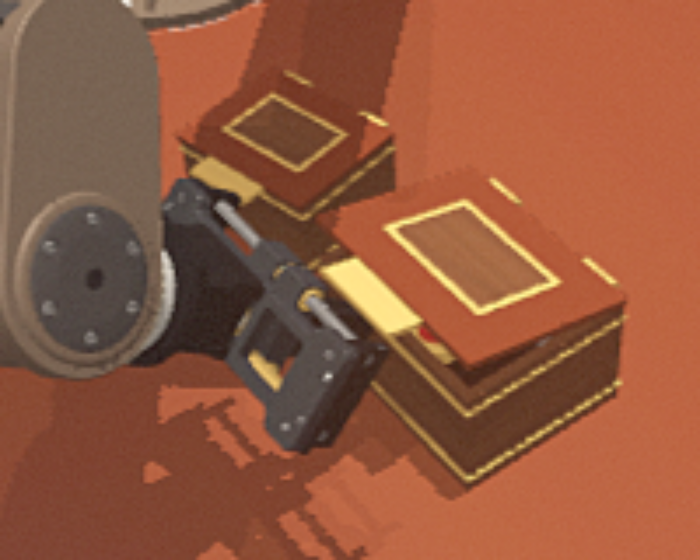

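The lid is rising, with the red button visible beneath it at crop (428,333), and the contact force is about 1.4 N. Continuing along the arc.

Request:
jog_arm --deltas '[-5, 0, -13, 0, 0, 0, 0, -5, 0, -15, 0, 0, 0, 0, -3, 0, -15, 0, 0, 0, 0, -2, 0, -16, 0, 0, 0, 0]'

```text
t: 3.98
eef_pos: [608.3, -237.3, 286.2]
tcp_rot: [3.14, 0.705, 1.655]
ft_force: [-0.2, -0.4, -1.0]
opening: 0.004
```

```bash
python3 lift.py .6 .7 .8 .9 1.0 1.1 1.2 1.3 1.4 1.5; python3 -c "
from plan import *
from cell import eyes
c='scene'
x=eyes.read_camera(c); cv2.imwrite(f'pics/{c}4.png',cv2.resize(x['image'][150:340,160:380,::-1],None,fx=3,fy=3))
"
```

```text
[ 608.3 -237.3  286.2] [-0.2 -0.4 -1. ] tip [596.1 -93.1 163.1]
rot err [-0.002  0.007 -0.004]
[-0.0, -0.0, 6.0, 0, 0, 0, 0]
[-1.0, -0.0, -16.0, 0, 0, 0, 0]
[1.0, -0.0, -14.0, 0, 0, 0, 0]
[2.0, -0.0, -14.0, 0, 0, 0, 0]
[3.0, -0.0, -14.0, 0, 0, 0, 0]
[5.0, -0.0, -13.0, 0, 0, 0, 0]
[6.0, -0.0, -13.0, 0, 0, 0, 0]
[7.0, -0.0, -12.0, 0, 0, 0, 0]
[8.0, -0.0, -11.0, 0, 0, 0, 0]
[9.0, -0.0, -10.0, 0, 0, 0, 0]
```

View pics/scene4.png

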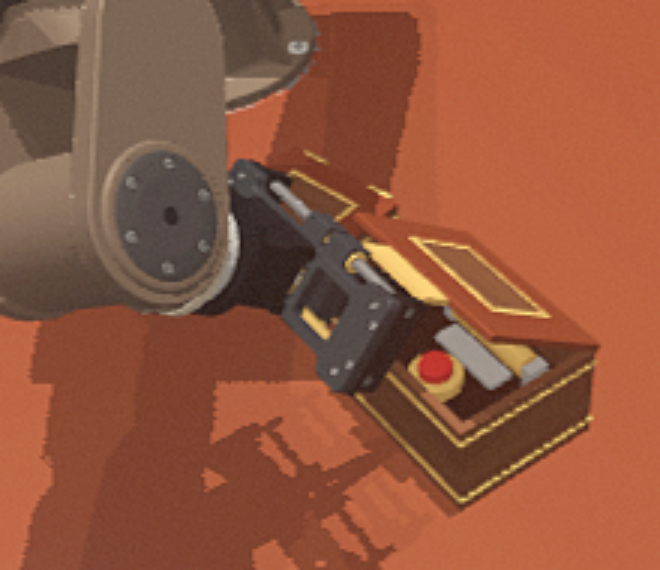

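The lid stands at roughly 35–40° with the box unmoved. Continuing towards upright.

Request:
jog_arm --deltas '[-1, 0, -10, 0, 0, 0, 0, 1, 0, -14, 0, 0, 0, 0, 2, 0, -14, 0, 0, 0, 0, 3, 0, -13, 0, 0, 0, 0, 5, 0, -12, 0, 0, 0, 0]'

```text
t: 4.65
eef_pos: [603.9, -184.7, 331.9]
tcp_rot: [3.139, 0.705, 1.655]
ft_force: [-0.8, -0.1, -0.4]
opening: 0.005
```

```bash
python3 lift.py 1.1 1.2 1.3 1.4 1.5 1.6 1.7 1.8; python3 -c "
from plan import *
from cell import eyes
c='scene'
x=eyes.read_camera(c); cv2.imwrite(f'pics/{c}5.png',cv2.resize(x['image'][150:340,160:380,::-1],None,fx=3,fy=3))
"
```

```text
[ 603.9 -184.7  331.9] [-0.8 -0.1 -0.4] tip [591.7 -40.4 208.8]
rot err [-0.001  0.007 -0.004]
[-1.0, -1.0, 4.0, 0, 0, 0, 0]
[6.0, -0.0, -13.0, 0, 0, 0, 0]
[7.0, -0.0, -12.0, 0, 0, 0, 0]
[8.0, -0.0, -11.0, 0, 0, 0, 0]
[9.0, -0.0, -10.0, 0, 0, 0, 0]
[10.0, -0.0, -9.0, 0, 0, 0, 0]
[11.0, -0.0, -8.0, 0, 0, 0, 0]
[12.0, -0.0, -7.0, 0, 0, 0, 0]
```

View pics/scene5.png

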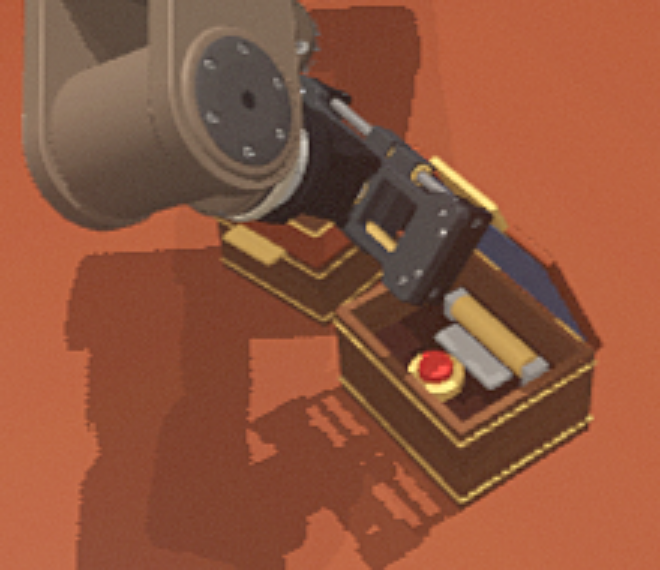

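The lid is near 65–70°. Pushing it past upright.

Request:
jog_arm --deltas '[6, 0, -9, 0, 0, 0, 0, 7, 0, -12, 0, 0, 0, 0, 8, 0, -11, 0, 0, 0, 0, 9, 0, -10, 0, 0, 0, 0, 10, 0, -9, 0, 0, 0, 0, 10, 0, -8, 0, 0, 0, 0]'

```text
t: 5.45
eef_pos: [596.7, -102.2, 345.8]
tcp_rot: [3.139, 0.704, 1.655]
ft_force: [-0.6, -0.2, -0.1]
opening: 0.002
```

```bash
python3 lift.py 1.7 1.8; python3 -c "
from plan import *
from cell import eyes
c='scene'
x=eyes.read_camera(c); cv2.imwrite(f'pics/{c}6.png',cv2.resize(x['image'][130:340,160:400,::-1],None,fx=2.8,fy=2.8))
"
```

```text
[ 596.7 -102.2  345.8] [-0.6 -0.2 -0.1] tip [584.4  42.1 222.7]
rot err [-0.     0.006 -0.003]
[-2.0, -1.0, 5.0, 0, 0, 0, 0]
[12.0, -0.0, -7.0, 0, 0, 0, 0]
```

View pics/scene6.png

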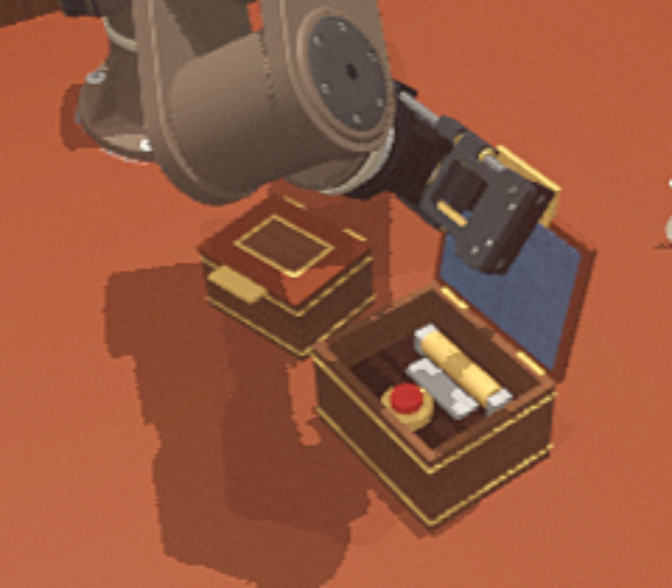

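The lid is past upright. Nudging it a little further, then backing off along -x of the box.

Request:
jog_arm --deltas '[9, 0, -5, 0, 0, 0, 0, 10, 0, -6, 0, 0, 0, 0, 0, 0, 0, 0, 0, 0, 0, -20, 0, 10, 0, 0, 0, 0, -30, 0, 0, 0, 0, 0, 0, -40, 0, 0, 0, 0, 0, 0, -40, 0, 0, 0, 0, 0, 0, 0, 0, 0, 0, 0, 0, 0]'

```text
t: 6.5
eef_pos: [603.8, -191.8, 420.9]
tcp_rot: [3.14, 0.706, 1.655]
ft_force: [-0.4, 0.6, -0.4]
opening: 0.003
```

```bash
python3 -c "
from plan import *
from cell import eyes
import pickle
D={}
for c in ('scene','top','wrist'):
  x=eyes.read_camera(c);D[c]=x; cv2.imwrite(f'pics/{c}7.png',x['image'][:,:,::-1])
pickle.dump(D,open('d7.pkl','wb'))
x=D['scene'];im=x['image']
h=cv2.cvtColor(im,cv2.COLOR_RGB2HSV)
m=(cv2.inRange(h,(0,200,110),(4,255,255))|cv2.inRange(h,(174,200,110),(180,255,255)));
m[:230]=0;m[330:]=0;m[:,:250]=0;m[:,380:]=0
_,l,st,ce=cv2.connectedComponentsWithStats(m)
for i in range(1,len(st)):
  if st[i,4]>20: print(st[i],ce[i],onz(x,*ce[i],71))
print('expected button', TAB+68*bx, proj(x,np.append((TAB+68*bx)[:2],71)))
"
```

```text
expected button [592.65518781 -65.26920755  90.        ] (np.float64(305.1455706893659), np.float64(270.73266450517417))
```

View pics/scene7.png

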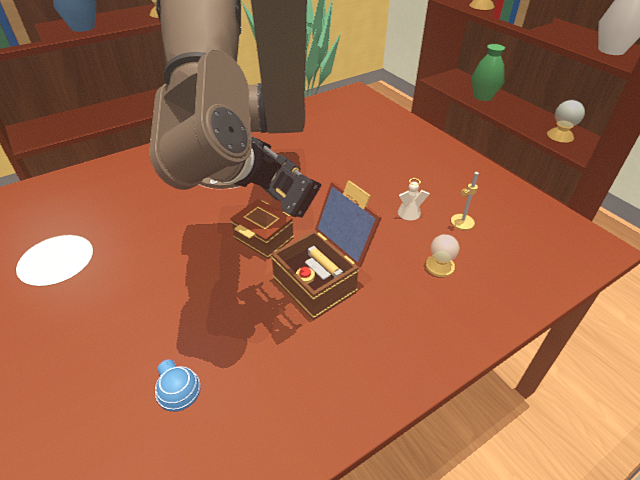

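View pics/wrist7.png

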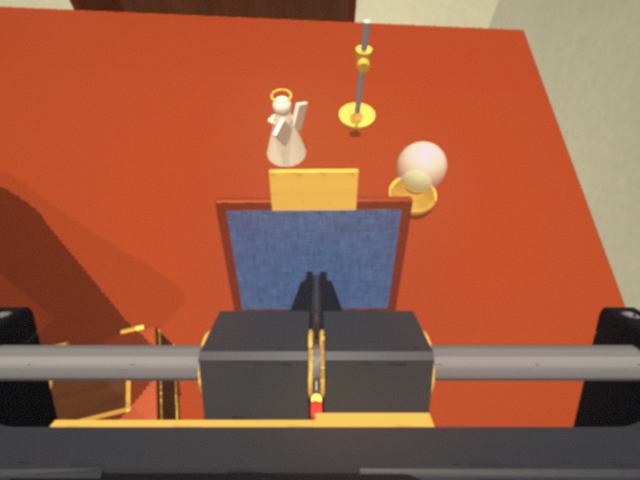

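The lid rests open on its stop, with its blue lining at (347,228). The button is visible at about (305,272) in the scene view. Measuring the button.

```bash
cat >> plan.py <<'E'
def Rdown(): 
    y=-by; return np.column_stack([-Z,y,np.cross(-Z,y)])
E
python3 -c "
from plan import *
import pickle
D=pickle.load(open('d7.pkl','rb'))
x=D['scene'];im=x['image'].astype(int)
print(im[272,300:312])
m=((im[...,0]>150)&(im[...,1]<60)&(im[...,2]<60)).astype('uint8');m2=np.zeros_like(m);m2[255:290,290:325]=m[255:290,290:325]
_,l,st,ce=cv2.connectedComponentsWithStats(m2)
for i in range(1,len(st)): print(st[i],ce[i],onz(x,*ce[i],70))
g=[592.7,-65,300]
plan(g,Rdown(),6)
"
```

```text
[[183  45  44]
 [194  53  42]
 [197  64  56]
 [244  77  65]
 [255  89  81]
 [255  87  77]
 [255  89  78]
 [255  91  80]
 [255  86  76]
 [255  83  79]
 [236  88  71]
 [248 220 126]]
[302 267   1   1   1] [302. 267.] [577.89971442 -64.73029454  70.        ]
[300 270   8   7  21] [302.28571429 273.66666667] [596.03841   -75.1055151  70.       ]
[309 274   1   1   1] [309. 274.] [605.27680006 -62.7411822   70.        ]
6 [29.0, 0.0, 2.0, -0.0, -0.145, 0.0, 0.0, 29.0, 0.0, -2.0, -0.0, -0.145, 0.0, 0.0, 28.0, 0.0, -7.0, -0.0, -0.145, 0.0, 0.0, 27.0, 0.0, -11.0, -0.0, -0.145, 0.0, 0.0, 25.0, 0.0, -14.0, -0.0, -0.145, 0.0, 0.0, 23.0, 0.0, -18.0, -0.0, -0.145, 0.0, 0.0]
```

Request:
jog_arm --deltas '[29, 0, 2, 0, -0.145, 0, 0, 29, 0, -2, 0, -0.145, 0, 0, 28, 0, -7, 0, -0.145, 0, 0, 27, 0, -11, 0, -0.145, 0, 0, 20, 0, -14, 0, -0.145, 0, 0, 15, 0, -16, 0, -0.145, 0, 0, 0, 0, 0, 0, 0, 0, 0]'

```text
t: 7.52
eef_pos: [590.1, -60.9, 300.5]
tcp_rot: [-0.385, 1.546, -1.858]
ft_force: [0.2, 0.3, -0.2]
opening: 0.005
```

```bash
python3 -c "
from plan import *
from cell import eyes
import pickle
D=pickle.load(open('d7.pkl','rb'))
x=D['scene'];im=x['image'].astype(int)
m=((im[...,0]>150)&(im[...,1]<105)&(im[...,2]<95)&(im[...,0]-im[...,1]>110)).astype('uint8');m2=np.zeros_like(m);m2[258:285,295:320]=m[258:285,295:320]
_,l,st,ce=cv2.connectedComponentsWithStats(m2)
for i in range(1,len(st)): print(st[i],ce[i],onz(x,*ce[i],69))
s=env.state();print(s['joints'].round(2),s['ft_force'].round(1),'tip',s['eef_pos']+190*R(s)[:,0])
plan([592.7,-65,270],Rdown(),3)
for c in ('scene','top'):
  x=eyes.read_camera(c); cv2.imwrite(f'pics/{c}8.png',cv2.resize(x['image'][170:330,220:400,::-1],None,fx=3.5,fy=3.5))
"
```

```text
[300 267  11  10  86] [304.6744186  271.45348837] [592.39674181 -66.42758685  69.        ]
[-0.21  0.57  1.74 -0.03  0.83 -0.29] [ 0.2  0.3 -0.2] tip [588.73412063 -65.48098258 110.55725782]
3 [10.0, 1.0, 1.0, 0.003, 0.008, 0.003, 0.0, 10.0, 1.0, 1.0, 0.003, 0.008, 0.003, 0.0, 10.0, 1.0, 1.0, 0.003, 0.008, 0.003, 0.0]
```

View pics/scene8.png

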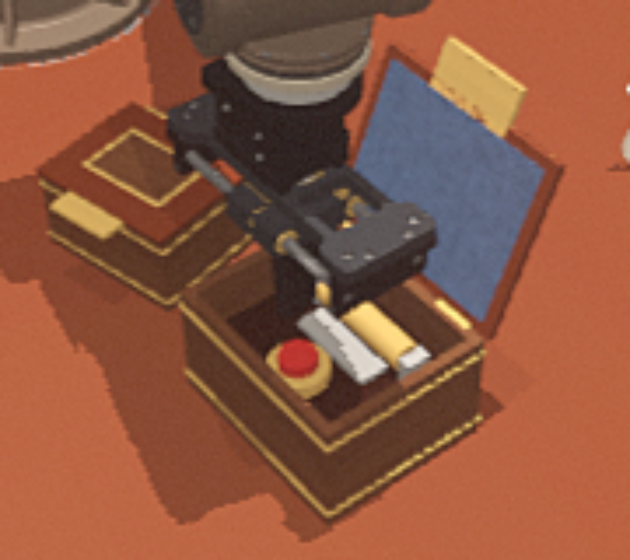

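The tip is above the button, measured at (592.4,-66.4) against the model's (592.7,-65.3). Lowering.

Request:
jog_arm --deltas '[10, 1, 1, 0.003, 0.008, 0.003, 0, 10, 1, 1, 0.003, 0.008, 0.003, 0, 5, 1, 1, 0.003, 0.008, 0.003, 0, 0, 0, 0, 0, 0, 0, 0]'

```text
t: 8.12
eef_pos: [594.1, -68.2, 275.2]
tcp_rot: [2.837, 1.562, 1.349]
ft_force: [0.4, 0.1, -0.7]
opening: 0.002
```

```bash
python3 -c "
from plan import *
from cell import eyes
s=env.state();print(s['ft_force'].round(1),'tip',s['eef_pos']+190*R(s)[:,0])
plan([592.6,-66,263],Rdown(),1)
x=eyes.read_camera('scene'); cv2.imwrite('pics/scene9.png',cv2.resize(x['image'][210:330,250:380,::-1],None,fx=5,fy=5,interpolation=2))
"
```

```text
[ 0.4  0.1 -0.7] tip [594.49425119 -66.64465462  85.22689516]
1 [12.0, -1.0, -2.0, -0.007, -0.008, -0.003, 0.0]
```

View pics/scene9.png

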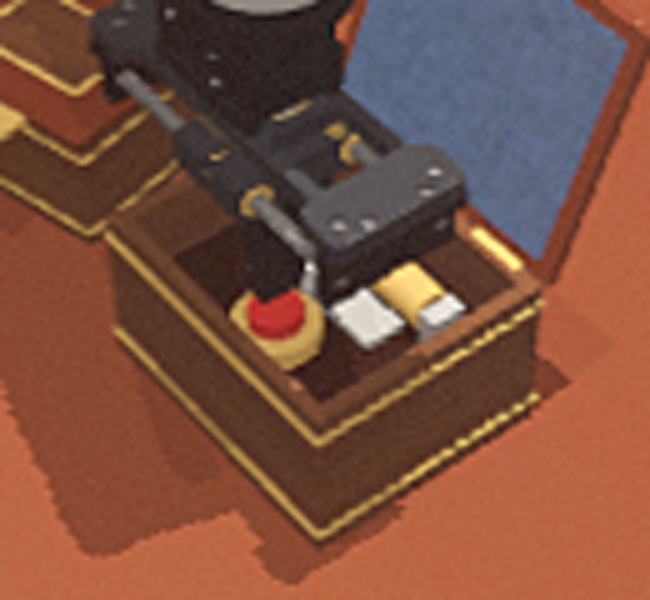

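The fingertip is centred over the red button at crop (277,310). Pressing down in small steps.

Request:
jog_arm --deltas '[8, -1, -1, 0, 0, 0, 0, 3, 0, 0, 0, 0, 0, 0, 2, 0, 0, 0, 0, 0, 0]'

```text
t: 8.55
eef_pos: [593.0, -67.0, 262.0]
tcp_rot: [2.719, 1.562, 1.231]
ft_force: [0.7, -0.5, 1.4]
opening: 0.004
```

Request:
jog_arm --deltas '[2, 0, 0, 0, 0, 0, 0, 2, 0, 0, 0, 0, 0, 0]'

```text
t: 8.8
eef_pos: [593.0, -67.0, 258.2]
tcp_rot: [2.674, 1.563, 1.186]
ft_force: [-1.2, -0.1, 3.0]
opening: 0.006
```

Request:
jog_arm --deltas '[2, 0, 0, 0, 0, 0, 0, 1, 0, 0, 0, 0, 0, 0]'

```text
t: 9.05
eef_pos: [593.0, -67.0, 256.1]
tcp_rot: [2.604, 1.562, 1.116]
ft_force: [-6.2, -0.1, 17.3]
opening: 0.004
```

Request:
jog_arm --deltas '[2, 0, 0, 0, 0, 0, 0, 1, 0, 0, 0, 0, 0, 0]'

```text
t: 9.3
eef_pos: [592.7, -66.8, 256.2]
tcp_rot: [2.43, 1.562, 0.943]
ft_force: [-5.7, -0.1, 13.3]
opening: 0.004
```

It hit a firm stop at tip z≈66 with 13–17 N, well above the 4 N needed. One look, then straight up.

```bash
python3 -c "
from plan import *
from cell import eyes
x=eyes.read_camera('scene'); cv2.imwrite('pics/scene10.png',cv2.resize(x['image'][210:330,250:380,::-1],None,fx=5,fy=5,interpolation=2))
s=env.state();print(s['ft_force'],s['eef_pos'])
"
```

```text
[-5.74811305  0.19693166 16.86713709] [592.71729051 -66.83914165 256.1530064 ]
```

View pics/scene10.png

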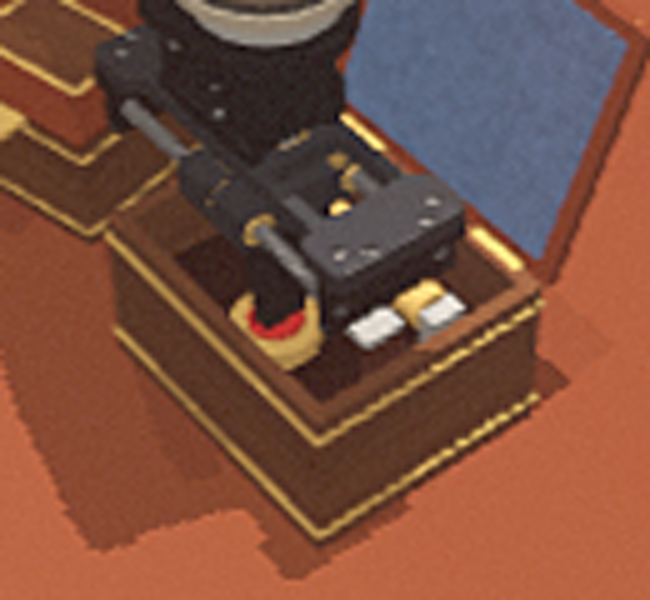

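Request:
jog_arm --deltas '[-4, 0, 0, 0, 0, 0, 0, -15, 0, 0, 0, 0, 0, 0, -30, 0, 0, 0, 0, 0, 0, -40, 0, 0, 0, 0, 0, 0, -40, 0, 15, 0, 0, 0, 0, -40, 0, 30, 0, 0, 0, 0, -20, 0, 40, 0, 0, 0, 0, 0, 0, 40, 0, 0, 0, 0, 0, 0, 0, 0, 0, 0, 0]'

```text
t: 10.48
eef_pos: [601.7, -195.1, 456.2]
tcp_rot: [2.038, 1.56, 0.553]
ft_force: [-0.4, -0.1, -0.3]
opening: 0.005
```

```bash
python3 -c "
from plan import *
from cell import eyes
s=env.state();print(s['t'],s['ft_force'],s['eef_pos'])
x=eyes.read_camera('scene'); cv2.imwrite('pics/scene11.png',x['image'][:,:,::-1])
x=eyes.read_camera('top'); cv2.imwrite('pics/top11.png',x['image'][:,:,::-1])
"
```

```text
10.475 [-0.41426116 -0.07509412 -0.32534415] [ 601.66125694 -195.12637793  456.17071691]
```

View pics/scene11.png

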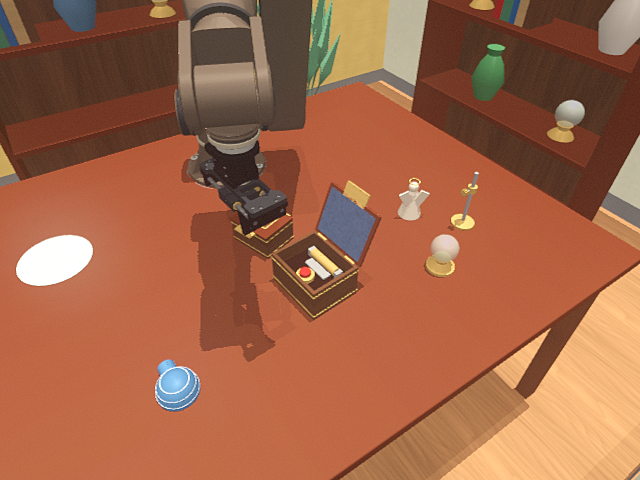

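View pics/top11.png

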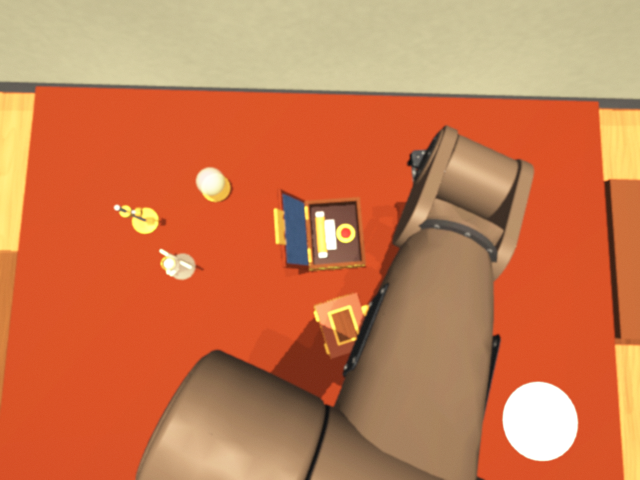

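The lid stays open on its stop. The box and the other things are at the same pixels as before, the button has sprung back, and the arm is clear.

```bash
python3 -c "
from cell import env
print(env.job_done())"
```

```text
the job is handed in; nothing more can be done
None
```

I pushed the lid up by its tab from below with shut fingers, using about 1–1.5 N, and tipped it past upright. It fell open onto its stop. I then pressed the red button straight down until it stopped firmly at fingertip z≈66 mm, about 6 mm of travel, with 13–17 N. The arm then backed off and I handed the job in at about 10.6 s.

- **After the press:** the lid was still open, the arm touched nothing (contact force about 0.5 N or less), and the box, angel, igloo, globe and post looked unmoved by eye in the camera views.
- **Button position:** the two estimates differed by about 1 mm, which made no difference.
- **Sideways force:** during the press there was about 6 N sideways on the wrist, but the box showed no visible shift.
- **Not checked:** button travel was judged from fingertip height and force, not read directly. I took no picture after handing in.

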